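Feed a spine panel between the guide rails and emboss it

ROBOT

A 6-joint arm with a two-finger parallel gripper is mounted at the origin on a cart in front of the work surface, level with it; the furniture and walls round the work are solid. World frame = base frame: x ahead of the robot, y to its left, z up, the work surface at z = 0. Lengths are in m, angles in rad, forces in N, time in s.
With the tool pointing down it reaches from about 0.35 to 0.975 m from the base axis. Payload 4.9 kg.
Tool frame: the origin (TCP) lies on the centre line of the jaws, within the pads' length; the fingertips stand manip.tip_reach ahead of it and the grasp point (between the pads) is the TCP (manip.tip_reach is the distance from the TCP to the fingertips, in m); z points along the fingers, y is the line along which they close (so a half turn about z gives the same grasp; the last joint's range is limited). The gripper opens to 85 mm and grips with 20 to 120 N. Pads are 22 mm wide; open, the fingers measure 114 mm over their backs; the gripper's body (76 mm by 85 mm) begins 54 mm behind the grasp point. The pads swing forward as they close: fully open they stand 13 mm farther back than shut.
Start: joints at [-1.35, 0.053, 1.613, -0, 1.476, -0.119], TCP at [0.208, -0.589, 0.25] pointing down, gripper open.
Joint ranges: [-3.01, 3.01], [-1.01, 2.22], [0.06, 2.58], [-1.02, 4.17], [0.09, 2.62], [-3.14, 3.14]. Speed limits (rad/s): [2.57, 2.57, 3.14, 3.14, 3.14, 3.14].

INTERFACE

Orientations are given as a unit quaternion [w, x, y, z].
In Python, from plant import manip gives the robot as it stands. The module is installed in compiled form; this text tells all that it offers.
- The arm moves only by the tool move_arm, never from a script. Its argument "rows" is a list of rows, each a list of 7 numbers: the shift along the tool's x, y, z in cm, then the turn, a rotation vector about the tool's x, y, z in degrees, then the opening, from -1 (shut) to 1 (fully open). In form: [[tx, ty, tz, ax, ay, az, jaw], ...]. A call has 1 to 20 rows; each row shifts and turns the commanded pose from where the row before left it, along the tool's axes as they then stand; what a row does not reach is not made up. A row lasts 1/12 s, in which the tool goes at most 41.7 mm and 7.16 degrees, less where a joint would pass 70% of its speed; a pose out of reach is approached as far as the arm can. A call is refused whole if a number of a shift passes 4.17 or a number of a turn 7.16, either way. A call with a gripper value outside its range is refused whole. The fingers move at their own pace and stop on an object; the grip force is fixed at half the most. Time passes only in rows, so rows that do not move let the fingers close. It gives the time, the measured TCP pose, the force, the opening and the grip force at its end, in the units of the state.
- manip.state(): the state, without advancing time (a new reading comes with each control period).
- manip.grab_frame(name): name is "scene" or "side" or "wrist"; returns a dict with "img" (384x512x3 uint8, blue, green, red), "mtx" (3x3 intrinsics, pixels), "R" (3x3) and "t" (3): a world point X has camera coordinates R X + t. Camera axes: x right, y down, z forward; pixel columns grow to the right and rows downward; lengths in m; the calibration is good to about 2 mm. The wrist camera is an equidistant fisheye: a pixel r from the principal point sees the ray r / f radians off the axis. A picture is of the moment at which its call begins. There is no depth.
- manip.job_done(): hands the job in; it is judged then, once.
The state is a dict: "time": time; "joint_pos": joint angles; "joint_vel": joint speeds; "joint_efforts": joint torques, N m; "tool_pos": TCP position; "tool_rot": TCP orientation; "contact_force": force on the tool from outside, world axes, zero at the start; "ft_torque": the same for the moment, N m; "gripper_width": opening from 0.0 (shut) to 1.0 (fully open); "grasp_force": force on a finger pad.
Only numpy, scipy, OpenCV 4.12 (cv2) and the standard library are available. Lean on these libraries where they do the work, as an engineer would, in place of code of your own. Each camera call takes 0.05 s, during which the arm holds its last target. There are 200 camera calls.

TASK

Emboss the blue panel. With the fingertips, gently push it flat along the wooden feed table, in between the two dark steel guide rails, until its front end rests against the stop bar beyond the die of the green seal press; then press the lever's knob down firmly until the die bears on the panel, and let the lever come back up. The panel is only pushed, never squeezed, lifted or tipped; do not use the press before the panel is home, and leave everything else on the desk where it stands.

Things in the scene. Friction and masses are not known exactly. Their poses are not given: they have to be found in the camera images.
- press: Green cast seal press, fixed, with the feed table fixed to it. Origin: middle of the press on the desk. +y: feed direction (away from the robot), +x: from the column to the lever's knob, z up. Base 165x70 mm, 12 high; column x -126 to -52; lever above, y within 12 mm of 0, underside 142 mm or more above the desk when up. Feed axis is x = -11 mm.
- seat (a point): Point on the table top below the die, where the panel's origin lies when home; axes as the press, figures from here. Table top: 28 mm above the desk: apron 230 wide (x), y -288 to -48, then a tongue 82 wide through the press. Dark steel rails 10 mm high, inner faces at x +-31.5 (63 mm apart) from y = -40 to 78, flared to 78 wide at y = -61. Stop face at y = 70.5, 12 mm high.
- panel: Blue-covered stiff board panel, 60 (its x) x 140 (its y) x 6 mm, 120 g, with a cream label in the middle of its top. Loose, lies on the apron before the rails. Origin: centre of the underside. Its y axis lies within about 25 degrees of the press's +y at the start. It slides freely; home it is centred on the seat with its front end at the stop.
- lever_knob (a point): Top of the black knob at the end of the lever, moves with the lever. At rest 187 mm above the desk, at press x = 117 mm, y = 0. The knob is about 42 mm long (x) and 24 wide; press it from above.
- press_lever (a joint): Lever angle (rad): 0 at rest (up), grows as it is pressed; end of travel 0.192 without work. With the panel home the die meets it at about 0.11, the knob's top then about 24 mm lower. It takes about 7 N on the knob to bring the die down to the panel and about 10 to 20 N to bear on it firmly. A spring lifts it when let go.
- press_ram: The press's ram with the round die (34 mm wide) at its foot, driven down by the lever, 73 mm per rad. Same origin and axes as the press when up. At rest its die's face is 42 mm above the desk.
- tumbler: Bystander: brown and blue agate pot, 70 mm wide, 109 high, loose. Origin: centre of its foot.
- dish: Bystander: green stone dish, 98 mm wide, 30 high, loose. Origin: centre of its foot.
- ink: Bystander: dark blue ink bottle with black cap, 53x52x64 mm, loose. Origin: centre of its foot.
- stamp: Bystander: wooden hand stamp, 30x46x78 mm, loose. Origin: centre of its foot.
- opener: Bystander: letter opener with wooden handle, 17x208x9 mm, lying loose. Origin: its middle on the desk.
Things that resemble listed ones, but are neither listed nor needed, are in the scene too. There is more than one size of the panel; the one meant has the size given above.

How it is judged:
On the way, in this order (a step that is already met when the one before it is completed fails the run):
1. the panel lies home between the rails, front end at the stop, lever up (y of panel in the frame of press between -0.004 and 0.004 m and x of panel in the frame of seat between -0.004 and 0.004 m and angle between the y axis of panel and the y axis of press, either way round below 0.05 rad and z of panel in the frame of press between 0.025 and 0.031 m and angle between panel's own z axis and vertical below 0.06 rad and value of joint press_lever below 0.03 rad), for 0.2 s.
2. the lever is down and the die bears on the panel (y of panel in the frame of press between -0.004 and 0.004 m and x of panel in the frame of seat between -0.004 and 0.004 m and angle between the y axis of panel and the y axis of press, either way round below 0.05 rad and z of panel in the frame of press between 0.025 and 0.031 m and angle between panel's own z axis and vertical below 0.06 rad and contact force between press_ram and panel above 8 N and value of joint press_lever above 0.09 rad and contact force between the fingers and press above 2 N), for 0.2 s.
At the end, for the whole second after the job is handed in: After the pressing, the panel still lies flat on the table between the rails, its centre within 4 mm of the seat along and across the feed and within 3 degrees of the feed direction, at rest; the lever is back up (under 0.03 rad) (all of step 1 and linear speed of panel below 0.01 m/s); the robot touches nothing.
It fails at once if the panel is lifted more than 8 mm off the table or falls from it (z of panel in the frame of press above 0.036 m or z of panel in the frame of press below 0.02 m).
It fails at once if the panel is squeezed or shoved with more than 35 N (contact force between the fingers and panel above 35 N).
It fails at once if the panel is tipped by more than 12 degrees (angle between panel's own z axis and vertical above 0.21 rad).
It fails at once if the lever is pressed while the panel is not home (value of joint press_lever above 0.06 rad and not (y of panel in the frame of press between -0.004 and 0.004 m and x of panel in the frame of seat between -0.004 and 0.004 m)).
It fails at once if one of the bystanders is moved more than 15 mm or lifted (distance of any of tumbler, dish, ink, stamp, opener from where it was at the start of the episode above 0.015 m).
It also fails if it takes over 64 s, if anything falls off the work surface, if the arm or the gripper's body presses on something with over 40 N, if the wrist force passes 120 N, or if a joint passes its speed limit or range.

## Working session

There is one attempt and no reset: what is moved stays moved. The work goes in short steps, Python scripts to look and compute and a tool call to move; the robot and the scene stay as the last step left them, time stands still between calls to the robot, and variables do not carry over. Pictures are saved under pics/ and viewed, at most 10 in all, crops included, and the job is handed in when it is done.

Besides the shell and the picture viewer there is one more tool, called after ">>>" as name(argument=value, ...) on one line, values as JSON. move_arm: Moves the arm, as the interface text tells. Its arguments: {"type":"object","properties":{"rows":{"type":"array","items":{"type":"array","items":{"type":"number"}}}},"required":["rows"]}

```bash
mkdir -p pics; cat > h.py <<'E'
import numpy as np, cv2, pickle
from plant import manip
def grab(n,tag):
    f=manip.grab_frame(n); cv2.imwrite(f"pics/{tag}.png",f["img"]); pickle.dump(f,open(f"pics/{tag}.pkl","wb")); return f
def load(tag): return pickle.load(open(f"pics/{tag}.pkl","rb"))
def ray(f,px,fish=False):
    px=np.atleast_2d(np.array(px,float)); K=f["mtx"]; R=np.array(f["R"]); t=np.array(f["t"])
    a=(px-[K[0][2],K[1][2]])/[K[0][0],K[1][1]]
    if fish:
        r=np.linalg.norm(a,axis=1,keepdims=True)+1e-12
        d=np.hstack([a/r*np.sin(r),np.cos(r)])
    else: d=np.hstack([a,np.ones((len(a),1))])
    d=d/np.linalg.norm(d,axis=1,keepdims=True)
    return -R.T@t, d@R
def onz(f,px,z,fish=False):
    o,d=ray(f,px,fish); return o+d*((z-o[2])/d[:,2:])
def tri(rs):
    A=np.zeros((3,3));b=np.zeros(3)
    for o,d in rs:
        d=d[0];P=np.eye(3)-np.outer(d,d);A+=P;b+=P@o
    x=np.linalg.solve(A,b)
    return x,[np.linalg.norm((np.eye(3)-np.outer(d[0],d[0]))@(x-o)) for o,d in rs]
E
python3 - <<'E'
from h import *
a=grab("scene","s0");b=grab("side","d0");
for f in(a,b): print(-np.array(f["R"]).T@f["t"], f["mtx"])
print(manip.tip_reach, manip.state())
E
```

```text
[0.06811345 0.91216811 0.97557056] [[437.04601585   0.         256.5923248 ]
 [  0.         437.04601585 194.13546378]
 [  0.           0.           1.        ]]
[ 0.79908641 -0.84139132  0.91534195] [[360.22263201   0.         248.99701893]
 [  0.         360.22263201 190.72361379]
 [  0.           0.           1.        ]]
0.019 {'time': 0.1, 'joint_pos': array([-1.34999633e+00,  5.32751310e-02,  1.61413236e+00, -1.87654681e-05,
        1.47601689e+00, -1.19001328e-01]), 'joint_vel': array([ 0.00117687,  0.00178232, -0.00351722,  0.0004269 , -0.00081373,
        0.0009848 ]), 'joint_efforts': array([ 5.44491595e-04, -3.94901597e+01, -3.71365178e+01, -1.14683126e-04,
        3.83053586e-03, -7.67466133e-06]), 'tool_pos': array([ 0.20819188, -0.58875039,  0.24921021]), 'tool_rot': array([-9.14205141e-04,  9.85601003e-01,  1.69085254e-01, -5.59245746e-05]), 'contact_force': array([-0.96543809, -0.09496515, -0.20095016]), 'ft_torque': array([ 0.0201925 ,  0.01588695, -0.02645796]), 'grasp_force': 0.0, 'gripper_width': 1.0012114937927985}
```

View pics/s0.png

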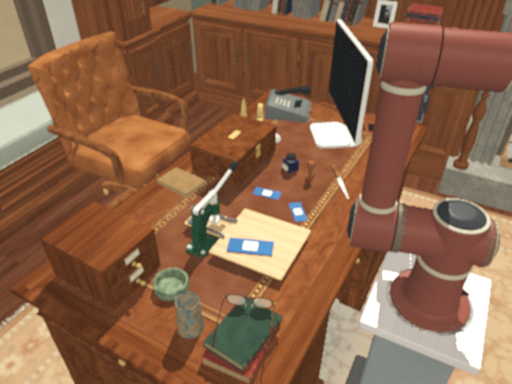

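View pics/d0.png

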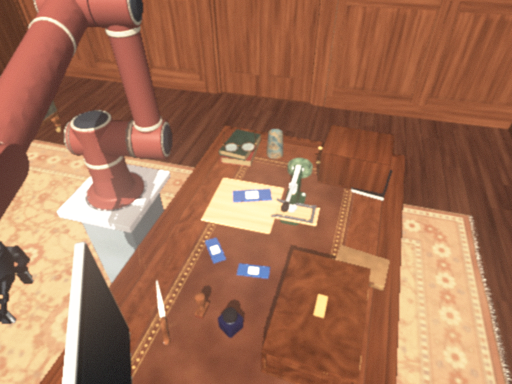

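Three blue panels are visible:
- Scene (250,247) / side (252,196): on the wooden apron and the largest.
- Scene (267,193) / side (253,271): on the desk.
- Scene (298,212) / side (215,250): on the desk.

The one on the apron fits the description. I'll confirm it by measured size and one enlarged crop.

```bash
cat > blue.py <<'E'
from h import *
def blue(f,zs=(0.034,0.006),fish=False,minA=60):
    hsv=cv2.cvtColor(f["img"],cv2.COLOR_BGR2HSV)
    m=cv2.inRange(hsv,(100,140,70),(120,255,255))
    m=cv2.morphologyEx(m,cv2.MORPH_CLOSE,np.ones((3,3)))
    cs,_=cv2.findContours(m,cv2.RETR_EXTERNAL,cv2.CHAIN_APPROX_NONE)
    for c in cs:
        if cv2.contourArea(c)<minA: continue
        for z in zs:
            w=onz(f,c[:,0],z,fish)[:,:2]
            (cx,cy),(a,b),ang=cv2.minAreaRect((w*1000).astype(np.float32))
            print(c[:,0].mean(0).round(),"z",z,"centre",round(cx,1),round(cy,1),"size",round(a,1),round(b,1),"ang",round(ang,1))
E
python3 - <<'E'
from blue import *
a=load("s0");b=load("d0")
blue(a);print();blue(b)
c1=cv2.resize(a["img"][155:275,175:320],None,fx=4,fy=4,interpolation=cv2.INTER_CUBIC)
c2=cv2.resize(b["img"][145:285,195:335],None,fx=4,fy=4,interpolation=cv2.INTER_CUBIC)
cv2.imwrite("pics/c1.png",c1);cv2.imwrite("pics/c2.png",c2)
E
```

```text
[265. 248.] z 0.034 centre 476.5 65.2 size 38.9 47.1 ang 17.5
[265. 248.] z 0.006 centre 488.7 40.0 size 40.0 48.5 ang 17.5
[236. 245.] z 0.034 centre 557.8 94.1 size 43.1 46.8 ang 18.1
[236. 245.] z 0.006 centre 572.4 69.8 size 44.4 48.2 ang 18.1
```

View pics/c1.png

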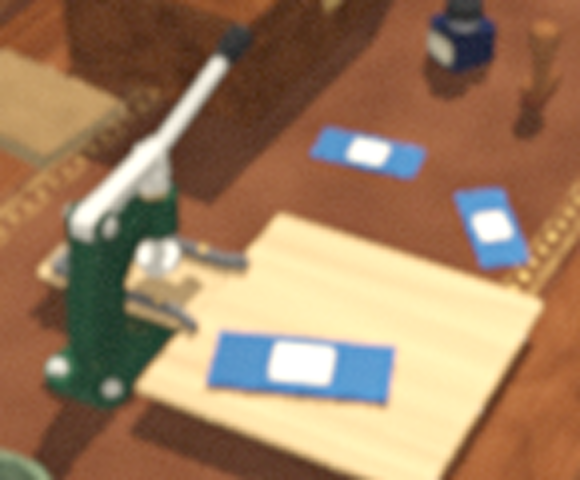

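View pics/c2.png

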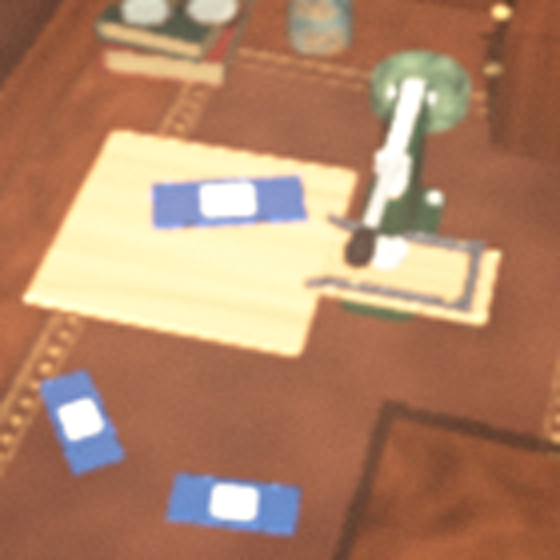

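The crops show the 60x140 panel at scene (250,247) / side (252,196). It lies on the apron before the rails, clearly longer than the two on the desk, so it is the one meant. The rails and stop are at side about (270..315, 200..222), and the knob is at side (285,206) / scene (234,166).

```bash
cat > m.py <<'E'
from h import *
a=load("s0");b=load("d0")
def sub(f,p,w=2):
    g=cv2.cvtColor(f["img"],cv2.COLOR_BGR2GRAY)
    return cv2.cornerSubPix(g,np.array(p,np.float32).reshape(-1,1,2),(w,w),(-1,-1),(3,30,.01))[:,0]
S=[(285,276),(209.5,252.5),(245.8,208.3),(310.3,230.8)]
D=[(223.8,177.5),(283.8,188),(270,233.8),(202,220)]
s=sub(a,S);d=sub(b,D);P=[]
for n,p,q in zip("ABCD",s,d):
    x,e=tri([ray(a,p),ray(b,q)]);P.append(x);print(n,p,q,x.round(4),np.round(e,4),"scene@28",onz(a,p,.028)[0,:2].round(4),"side@28",onz(b,q,.028)[0,:2].round(4))
P=np.array(P)
for i in range(4):print("edge","ABCD"[i],np.linalg.norm(P[i]-P[i-3]).round(4),np.degrees(np.arctan2(*(P[i-3]-P[i])[1::-1])).round(1))
print("knob",tri([ray(a,(233.8,164)),ray(b,(285,206))]))
for f,n,(x0,y0,x1,y1) in((a,"s",(220,230,285,260)),(b,"d",(228,185,275,205))):
    hsv=cv2.cvtColor(f["img"],cv2.COLOR_BGR2HSV);m=np.zeros(hsv.shape[:2],np.uint8)
    m[y0:y1,x0:x1]=cv2.inRange(hsv,(98,90,40),(125,255,255))[y0:y1,x0:x1]
    h=cv2.convexHull(cv2.findNonZero(m));c=cv2.minAreaRect((onz(f,h[:,0],.034)[:,:2]*1000).astype(np.float32))
    print(n,c, cv2.approxPolyDP(h,3,True)[:,0].tolist())
E
python3 m.py
```

```text
A [283.8334  275.36447] [222.60065 177.39185] [0.3843 0.1382 0.0322] [0.0047 0.0047] scene@28 [0.3813 0.133 ] side@28 [0.3868 0.1447]
B [208.23659 250.73994] [283.73993 187.80098] [0.6254 0.1482 0.026 ] [0.0002 0.0002] scene@28 [0.6241 0.1498] side@28 [0.626  0.1461]
C [244.33664 207.79585] [269.00586 233.49077] [ 0.6264 -0.0816  0.0246] [0.0001 0.0001] scene@28 [ 0.6245 -0.078 ] side@28 [ 0.627  -0.0846]
D [310.38684 230.5263 ] [200.04562 219.64809] [ 0.3853 -0.0816  0.0232] [0.0007 0.0007] scene@28 [ 0.3843 -0.0763] side@28 [ 0.3868 -0.0859]
edge A 0.2414 2.4
edge B 0.2298 -89.8
edge C 0.2412 -180.0
edge D 0.2201 90.3
knob (array([ 0.67433829, -0.09926042,  0.17846978]), [np.float64(0.0015258410364973436), np.float64(0.001525841036497075)])
s ((518.744873046875, 79.84090423583984), (132.16995239257812, 54.117523193359375), 19.436321258544922) [[272, 243], [270, 254], [228, 250], [230, 239]]
d ((524.3230590820312, 68.86117553710938), (126.35572814941406, 44.731834411621094), 18.243120193481445) [[269, 198], [236, 200], [234, 192], [268, 191]]
```

```bash
python3 - <<'E'
from h import *
a=load("s0");b=load("d0")
for n,p in dict(stand1=(312,125),stand2=(335,147),stand3=(360,140),books=(240,340),opener=(342,182)).items(): print(n,onz(a,p,0)[0].round(3))
print("montop",tri([ray(a,(371,60)),ray(b,(80,245))]),"mon2",tri([ray(a,(340,22)),ray(b,(130,383))]))
f=grab("wrist","w0");print(-np.array(f["R"]).T@f["t"],np.array(f["R"]).T[:,2],f["mtx"])
E
```

```text
stand1 [ 0.65  -0.764 -0.   ]
stand2 [ 0.494 -0.634  0.   ]
stand3 [ 0.418 -0.738  0.   ]
books [ 0.4    0.357 -0.   ]
opener [ 0.388 -0.41   0.   ]
montop (array([ 0.38678831, -0.53710625,  0.42550899]), [np.float64(0.002415525212894541), np.float64(0.0024155252128945197)]) mon2 (array([ 0.58778216, -0.73262682,  0.46553477]), [np.float64(0.021781025912960487), np.float64(0.02178102591296064)])
[ 0.28798377 -0.56095688  0.37296359] [-0.30890256 -0.10758955 -0.94498873] [[297.31863964   0.         256.26613019]
 [  0.         297.31863964 194.59680935]
 [  0.           0.           1.        ]]
```

>>> move_arm(rows=[[2,-2.6,0,0,0,0,1],[2,-2.6,0,0,0,0,1],[2,-2.6,0,0,0,0,1],[2,-2.6,0,0,0,0,1],[2,-2.6,0,0,0,0,1],[2,-2.6,0,0,0,0,1],[2.9,-2.5,0,0,0,0,1],[2.9,-2.5,0,0,0,0,1],[2.9,-2.5,0,0,0,0,1],[2.9,-2.5,0,0,0,0,1],[2.9,-2.5,0,0,0,0,1],[2.9,-2.5,0,0,0,0,1],[2.9,-2.5,0,0,0,0,1],[2.9,-2.5,0,0,0,0,1],[2.9,-2.5,0,0,0,0,1],[2.9,-2.5,0,0,0,0,1],[2.9,-2.5,0,0,0,0,1],[2.9,-2.5,0,0,0,0,1]])

```text
time: 1.65
tool_pos: [0.498, -0.0013, 0.2501]
tool_rot: [0.0, 0.986, 0.169, 0.0]
contact_force: [0.2, 0.0, 0.1]
gripper_width: 1.001
grasp_force: 0.0
```

>>> move_arm(rows=[[0,0,0,0,0,-7,1],[0,0,0,0,0,-7,1],[0,0,0,0,0,-7,1],[0,0,0,0,0,-7,1],[0,0,0,0,0,-7,1],[0,0,0,0,0,-7,1],[0,0,0,0,0,-7,1],[0,0,0,0,0,-7,1],[0,0,0,0,0,-7,1],[0,0,0,0,0,-7,1],[0,0,0,0,0,-7,1],[0,0,0,0,0,-7,1],[0,0,0,0,0,-6,1],[0,0,0,0,0,0,1],[0,0,0,0,0,0,1]])

```text
time: 2.9
tool_pos: [0.4974, -0.0033, 0.25]
tool_rot: [-0.0, 0.578, 0.816, -0.0]
contact_force: [-2.0, -0.3, 0.5]
gripper_width: 1.003
grasp_force: 0.0
```

```bash
python3 - <<'E'
from h import *
f=grab("wrist","w1");print(-np.array(f["R"]).T@f["t"],np.array(f["R"]).T[:,2])
s=manip.state();print(s["tool_pos"],s["tool_rot"],s["joint_pos"],s["time"])
E
```

```text
[0.4699015  0.07611563 0.37380498] [ 0.10690691 -0.30831224 -0.94525895]
[ 0.49741612 -0.00331432  0.25006554] [-1.86627720e-04  5.78398323e-01  8.15754458e-01 -9.18934141e-05] [-1.56389973e-01 -2.59496045e-01  1.90267719e+00  1.18203368e-06
  1.49882755e+00 -4.93658573e-01] 2.95
```

View pics/w1.png

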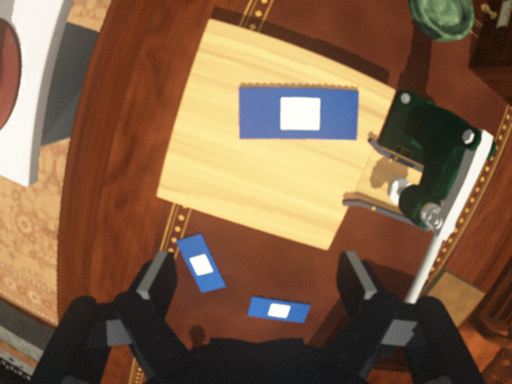

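The wrist view shows the panel at (299,113), the apron corners near (210,18), (398,88), (328,248) and (158,197), and the rail mouths at (371,137) and (346,203).

```bash
cat > wp.py <<'E'
from h import *
def panel(f,fish=True,z=.034,near=None):
    hsv=cv2.cvtColor(f["img"],cv2.COLOR_BGR2HSV)
    m=cv2.inRange(hsv,(100,100,40),(128,255,255))
    cs=cv2.findContours(m,cv2.RETR_EXTERNAL,cv2.CHAIN_APPROX_NONE)[0]
    c=max(cs,key=cv2.contourArea)
    w=onz(f,c[:,0],z,fish)[:,:2]*1000
    r=cv2.minAreaRect(w.astype(np.float32))
    print("panel",np.round(r[0],1),np.round(r[1],1),round(r[2],1),np.round(cv2.boxPoints(r)).tolist())
    return c
def table(f,fish=True,z=.028):
    hsv=cv2.cvtColor(f["img"],cv2.COLOR_BGR2HSV)
    m=cv2.inRange(hsv,(14,40,165),(30,190,255))
    m=cv2.morphologyEx(m,cv2.MORPH_OPEN,np.ones((5,5)))
    c=max(cv2.findContours(m,cv2.RETR_EXTERNAL,cv2.CHAIN_APPROX_NONE)[0],key=cv2.contourArea)
    return onz(f,c[:,0],z,fish)[:,:2]*1000
if __name__=="__main__":
    f=load("w1");panel(f)
    w=table(f)
    print(w.min(0),w.max(0))
    # straight edges
    def edge(sel,ax):
        p=w[sel]; k=np.polyfit(p[:,ax],p[:,1-ax],1)
        r=p[:,1-ax]-np.polyval(k,p[:,ax]); g=abs(r)<2; k=np.polyfit(p[g,ax],p[g,1-ax],1); return k,g.sum()
    for n,sel,ax,at in (("near",(w[:,0]<395)&(w[:,1]>-60)&(w[:,1]<120),1,33),("left",(w[:,1]>138)&(w[:,0]>410)&(w[:,0]<600),0,520),("right",(w[:,1]<-70)&(w[:,0]>410)&(w[:,0]<600),0,520),("far",(w[:,0]>615)&(w[:,0]<640)&(w[:,1]<-20),1,-40)):
        k,g=edge(sel,ax);print(n,"slope deg",np.degrees(np.arctan(k[0])).round(2),"val",np.polyval(k,at).round(1),g)
    b=load("d0");print("knobtop",onz(b,(285,204),.187))
    for p in((371,137),(346,203),(424,165),(404,219),(430,218)): print(p,onz(f,p,.038,True)[0].round(4))
    c=f["img"][120:235,330:490];cv2.imwrite("pics/c3.png",cv2.resize(c,None,fx=5,fy=5,interpolation=cv2.INTER_CUBIC))
E
python3 wp.py
```

```text
panel [522.6  74.9] [135.9  56.8] 19.5 [[449.0, 79.0], [468.0, 25.0], [596.0, 71.0], [577.0, 124.0]]
[386.05200785 -83.92681089] [709.29015982 148.49062523]
near slope deg -0.27 val 387.2 141
left slope deg 0.21 val 147.3 151
right slope deg 0.49 val -80.6 138
far slope deg 1.09 val 626.0 33
knobtop [[ 0.67537098 -0.09889204  0.187     ]]
(371, 137) [0.6126 0.0802 0.038 ]
(346, 203) [ 0.6169 -0.0068  0.038 ]
(424, 165) [0.6992 0.0768 0.038 ]
(404, 219) [ 7.073e-01 -2.000e-04  3.800e-02]
(430, 218) [0.7484 0.0145 0.038 ]
```

View pics/c3.png

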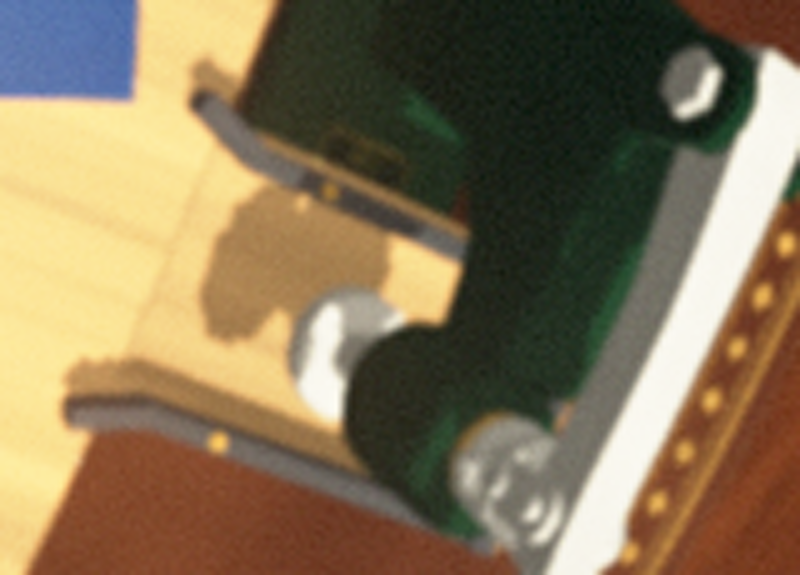

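>>> move_arm(rows=[[3.03,1.24,0,0,0,0,1],[3.03,1.24,0,0,0,0,1],[3.03,1.24,0,0,0,0,1],[3.03,1.24,0,0,0,0,1],[0,0,3.5,0,0,0,1],[0,0,3.5,0,0,0,1],[0,0,3.5,0,0,0,1],[0,0,3.5,0,0,0,1],[0,0,2,0,0,0,1],[0,0,2,0,0,0,1],[0,0,1,0,0,0,1],[0,0,0,0,0,0,1],[0,0,0,0,0,0,1],[0,0,0,0,0,0,1]])

```text
time: 4.12
tool_pos: [0.5052, 0.1276, 0.0619]
tool_rot: [0.001, 0.578, 0.816, 0.001]
contact_force: [0.7, -0.8, 0.7]
gripper_width: 1.002
grasp_force: 0.0
```

```bash
python3 - <<'E'
from h import *
print(manip.tip_reach);print(manip.state()["tool_pos"])
E
```

```text
0.019
[0.5051776  0.12759661 0.06194914]
```

>>> move_arm(rows=[[0,0,0.3,0,0,0,1],[0,0,0.3,0,0,0,1],[0,0,0.3,0,0,0,1],[0,0,0,0,0,0,1],[0,0,0,0,0,0,1]])

```text
time: 4.53
tool_pos: [0.5038, 0.1274, 0.0512]
tool_rot: [-0.0, 0.577, 0.816, -0.0]
contact_force: [-0.3, 0.3, 0.3]
gripper_width: 0.999
grasp_force: 0.0
```

>>> move_arm(rows=[[0,0,0.3,0,0,0,1],[0,0,0,0,0,0,1],[0,0,0,0,0,0,1]])

```text
time: 4.78
tool_pos: [0.5038, 0.1274, 0.0481]
tool_rot: [-0.0, 0.577, 0.816, -0.0]
contact_force: [-0.4, -0.1, 0.3]
gripper_width: 1.003
grasp_force: 0.0
```

>>> move_arm(rows=[[0,0,0.3,0,0,0,1],[0,0,0,0,0,0,1],[0,0,0,0,0,0,1]])

```text
time: 5.03
tool_pos: [0.5037, 0.1274, 0.045]
tool_rot: [-0.0, 0.577, 0.816, -0.0]
contact_force: [-0.0, -0.3, -1.0]
gripper_width: 1.002
grasp_force: 0.0
```

```bash
python3 - <<'E'
from h import *
f=grab("wrist","w2");a=grab("scene","s2");b=grab("side","d2")
c=np.hstack([cv2.resize(x,(390,300),interpolation=cv2.INTER_CUBIC) for x in(a["img"][200:285,190:300],b["img"][145:230,215:325])])
w=cv2.resize(f["img"],(400,300))
cv2.imwrite("pics/c4.png",np.vstack([c,np.hstack([w,np.zeros((300,380,3),np.uint8)])]))
E
```

```text
(no output)
```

View pics/c4.png

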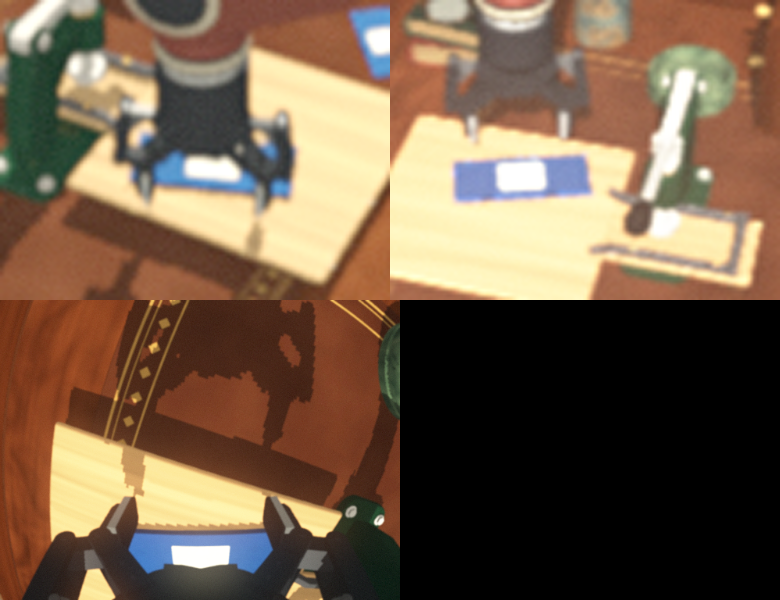

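The crops show the open fingertips beside the panel's +y edge. Their shadow is set off from them, so they are still about a centimetre above the table. I'll keep feeling downward.

>>> move_arm(rows=[[0,0,0.3,0,0,0,1],[0,0,0.3,0,0,0,1],[0,0,0,0,0,0,1],[0,0,0,0,0,0,1]])

```text
time: 5.52
tool_pos: [0.5036, 0.1274, 0.0389]
tool_rot: [-0.0, 0.577, 0.816, -0.0]
contact_force: [0.7, -0.8, -0.1]
gripper_width: 0.995
grasp_force: 0.0
```

>>> move_arm(rows=[[0,0,0.2,0,0,0,1],[0,0,0,0,0,0,1],[0,0,0,0,0,0,1]])

```text
time: 5.77
tool_pos: [0.5039, 0.1275, 0.0372]
tool_rot: [-0.0, 0.577, 0.816, -0.0]
contact_force: [-0.2, -0.5, 1.1]
gripper_width: 0.995
grasp_force: 0.0
```

>>> move_arm(rows=[[0,0,0.15,0,0,0,1],[0,0,0,0,0,0,1],[0,0,0,0,0,0,1]])

```text
time: 6.02
tool_pos: [0.5039, 0.1275, 0.0357]
tool_rot: [-0.0, 0.577, 0.816, -0.0]
contact_force: [0.0, 1.0, -0.5]
gripper_width: 0.998
grasp_force: 0.0
```

>>> move_arm(rows=[[0,0,0.1,0,0,0,1],[0,0,0,0,0,0,1],[0,0,0,0,0,0,1]])

```text
time: 6.27
tool_pos: [0.5039, 0.1275, 0.0348]
tool_rot: [-0.0, 0.577, 0.816, -0.0]
contact_force: [-0.6, 0.1, -0.2]
gripper_width: 0.999
grasp_force: 0.0
```

>>> move_arm(rows=[[0,0,0.1,0,0,0,1],[0,0,0,0,0,0,1],[0,0,0,0,0,0,1]])

```text
time: 6.52
tool_pos: [0.504, 0.1275, 0.0339]
tool_rot: [0.0, 0.577, 0.816, 0.0]
contact_force: [0.2, 0.2, -0.3]
gripper_width: 0.998
grasp_force: 0.2
```

>>> move_arm(rows=[[0,0,0.1,0,0,0,1],[0,0,0,0,0,0,1],[0,0,0,0,0,0,1]])

```text
time: 6.77
tool_pos: [0.5041, 0.1275, 0.0338]
tool_rot: [-0.0, 0.577, 0.817, -0.0]
contact_force: [-3.8, -1.4, 6.4]
gripper_width: 1.004
grasp_force: 3.7
```

>>> move_arm(rows=[[0,0,-0.3,0,0,0,1],[0,0,0,0,0,0,1],[-0.35,0,0,0,0,0,1],[-0.35,0,0,0,0,0,1],[-0.35,0,0,0,0,0,1],[-0.25,0,0,0,0,0,1],[-0.15,0,0,0,0,0,1]])

```text
time: 7.35
tool_pos: [0.5089, 0.1133, 0.0356]
tool_rot: [-0.0, 0.578, 0.816, -0.0]
contact_force: [0.6, -0.2, 0.5]
gripper_width: 1.006
grasp_force: 0.0
```

>>> move_arm(rows=[[-0.25,0,0,0,0,1.2,1],[-0.25,0,0,0,0,1.2,1],[-0.25,0,0,0,0,1.2,1],[-0.25,0,0,0,0,1.2,1],[-0.25,0,0,0,0,1.2,1],[-0.25,0,0,0,0,1.2,1],[-0.25,0,0,0,0,1.2,1],[-0.25,0,0,0,0,1.2,1]])

```text
time: 8.02
tool_pos: [0.5141, 0.0943, 0.0358]
tool_rot: [0.0, 0.644, 0.765, 0.0]
contact_force: [1.0, 0.8, 0.4]
gripper_width: 1.0
grasp_force: 0.2
```

```bash
python3 - <<'E'
from wp import *
b=grab("side","d3");panel(b,False)
print(manip.state()["tool_pos"])
E
```

```text
panel [ 642.3 -238.2] [38.8 36.3] 7.0 [[621.0, -223.0], [625.0, -259.0], [664.0, -254.0], [659.0, -218.0]]
[0.51416817 0.09396453 0.03583389]
```

```bash
cat > sd.py <<'E'
from wp import *
def side(tag,roi=(225,183,310,220)):
    f=grab("side",tag) if tag else load("d0"); x0,y0,x1,y1=roi
    hsv=cv2.cvtColor(f["img"],cv2.COLOR_BGR2HSV);m=np.zeros(hsv.shape[:2],np.uint8)
    m[y0:y1,x0:x1]=cv2.inRange(hsv,(105,110,60),(125,255,255))[y0:y1,x0:x1]
    c=max(cv2.findContours(cv2.morphologyEx(m,cv2.MORPH_CLOSE,np.ones((5,5))),cv2.RETR_EXTERNAL,cv2.CHAIN_APPROX_NONE)[0],key=cv2.contourArea)
    r=cv2.minAreaRect((onz(f,c[:,0],.034)[:,:2]*1000).astype(np.float32))
    print("panel",np.round(r[0],1),np.round(r[1],1),round(r[2],1),np.round(cv2.boxPoints(r)).tolist())
if __name__=="__main__":
    side(None);side("d4")
E
python3 sd.py
```

```text
Traceback (most recent call last):
  File "sd.py", line 10, in <module>
    side(None);side("d4")
    ~~~~^^^^^^
  File "sd.py", line 6, in side
    c=max(cv2.findContours(cv2.morphologyEx(m,cv2.MORPH_CLOSE,np.ones((5,5))),cv2.RETR_EXTERNAL,cv2.CHAIN_APPROX_NONE)[0],key=cv2.contourArea)
ValueError: max() iterable argument is empty
```

```bash
python3 - <<'E'
from h import *
f=load("d0");print(cv2.cvtColor(f["img"],cv2.COLOR_BGR2HSV)[196,234:272:3].tolist())
E
sed -i 's/(105,110,60),(125,255,255)/(108,75,40),(135,255,255)/' sd.py; python3 sd.py
```

```text
[[114, 83, 202], [113, 84, 206], [113, 82, 208], [114, 84, 204], [0, 0, 255], [0, 0, 255], [0, 0, 255], [0, 0, 255], [20, 6, 253], [113, 86, 207], [113, 87, 208], [113, 89, 207], [119, 54, 203]]
panel [565.9  85.8] [42.8 47.9] 15.0 [[539.0, 103.0], [551.0, 57.0], [593.0, 68.0], [580.0, 115.0]]
panel [556.1  56. ] [59.9 51.9] 9.9 [[522.0, 76.0], [531.0, 25.0], [590.0, 36.0], [581.0, 87.0]]
```

>>> move_arm(rows=[[-0.24,0,0,0,0,1.2,1],[-0.24,0,0,0,0,1.2,1],[-0.24,0,0,0,0,1.2,1],[-0.24,0,0,0,0,1.2,1],[-0.24,0,0,0,0,1.2,1],[-0.24,0,0,0,0,1.2,1],[-0.24,0,0,0,0,1.2,1],[-0.2,0,0,0,0,0.9,1],[0,0,0,0,0,0,1],[0,0,0,0,0,0,1]])

```text
time: 8.95
tool_pos: [0.5159, 0.0756, 0.0358]
tool_rot: [-0.0, 0.704, 0.71, -0.0]
contact_force: [-0.4, -0.3, -0.6]
gripper_width: 1.0
grasp_force: 0.0
```

```bash
sed -i 's/side(None);side("d4")/import sys;side(sys.argv[1])/' sd.py; sed -i 's/(5,5)/(11,11)/' sd.py; python3 sd.py d5; python3 -c "
from h import *
print(manip.state()['tool_pos'],manip.state()['tool_rot'])"
```

```text
panel [517.   30.7] [130.3  52.1] 0.6 [[452.0, 56.0], [452.0, 4.0], [582.0, 5.0], [582.0, 58.0]]
[0.51588267 0.07572276 0.03579544] [ 3.59326604e-06  7.03609602e-01  7.10586746e-01 -6.86064073e-05]
```

>>> move_arm(rows=[[0.7,0,0,0,0,0,1],[0.8,0,0,0,0,0,1],[0,0,-3,0,0,0,1],[0,0,-3.5,0,0,0,1],[0,0,-3.5,0,0,0,1],[-1.9,-3.1,0,0,0,0,-0.4],[-1.9,-3.1,0,0,0,0,-0.4],[-1.9,-3.1,0,0,0,0,-0.4]])

```text
time: 9.67
tool_pos: [0.4229, 0.0333, 0.1368]
tool_rot: [0.001, 0.703, 0.711, 0.001]
contact_force: [-0.6, -0.9, -0.1]
gripper_width: 0.607
grasp_force: 0.0
```

>>> move_arm(rows=[[0,0,0,0,0,-7,-0.4],[0,0,0,0,0,-7,-0.4],[0,0,0,0,0,-7,-0.4],[0,0,0,0,0,-7,-0.4],[0,0,0,0,0,-7,-0.4],[0,0,0,0,0,-7,-0.4],[0,0,0,0,0,-7,-0.4],[0,0,0,0,0,-7,-0.4],[0,0,0,0,0,-7,-0.4],[0,0,0,0,0,-7,-0.4],[0,0,0,0,0,-7,-0.4],[0,0,0,0,0,-7,-0.4],[0,0,0,0,0,-5.8,-0.4],[0,0,0,0,0,0,-0.4],[0,0,0,0,0,0,-0.4],[0,0,0,0,0,0,-0.4]])

```text
time: 11.0
tool_pos: [0.4233, 0.0333, 0.1358]
tool_rot: [0.0, -0.002, 1.0, 0.0]
contact_force: [-0.6, 1.7, 0.0]
gripper_width: 0.299
grasp_force: 0.0
```

```bash
python3 sd.py d6; python3 -c "
from wp import *
s=manip.state();print(s['tool_pos'],s['tool_rot'],s['joint_pos'].round(2),manip.tip_reach)
f=grab('wrist','w6');print(-np.array(f['R']).T@f['t'],np.array(f['R']).T[:,2]);panel(f)
a=grab('scene','s6')
"
```

```text
panel [477.3  29.9] [49.9 51.9] 3.3 [[451.0, 54.0], [454.0, 3.0], [504.0, 5.0], [501.0, 57.0]]
[0.4233129  0.03320414 0.13581919] [-1.61553129e-06 -2.57745131e-03  9.99996678e-01  2.40492971e-05] [-0.1  -0.36  2.18  0.    1.33 -1.67] 0.019
[0.33938914 0.03269006 0.25958235] [ 0.32570496  0.00153556 -0.94547021]
panel [519.5  34.1] [134.   57.3] 0.7 [[452.0, 62.0], [453.0, 5.0], [587.0, 6.0], [586.0, 64.0]]
```

>>> move_arm(rows=[[0,0,3,0,0,0,-0.4],[0,0,3,0,0,0,-0.4],[0,0,1.5,0,0,0,-0.4],[0,0,0.9,0,0,0,-0.4],[0,0,0,0,0,0,-0.4],[0,0,0,0,0,0,-0.4],[0,0,0,0,0,0,-0.4]])

```text
time: 11.73
tool_pos: [0.4246, 0.0328, 0.0532]
tool_rot: [0.001, -0.003, 1.0, -0.0]
contact_force: [-0.1, 0.0, -0.0]
gripper_width: 0.299
grasp_force: 0.0
```

>>> move_arm(rows=[[0,0,0.2,0,0,0,-0.4],[0,0,0,0,0,0,-0.4],[0,0,0,0,0,0,-0.4]])

```text
time: 11.98
tool_pos: [0.4239, 0.0329, 0.0505]
tool_rot: [0.001, -0.003, 1.0, -0.0]
contact_force: [0.2, -0.1, -0.3]
gripper_width: 0.302
grasp_force: 0.0
```

>>> move_arm(rows=[[0,0,0.15,0,0,0,-0.4],[0,0,0,0,0,0,-0.4],[0,0,0,0,0,0,-0.4]])

```text
time: 12.23
tool_pos: [0.4233, 0.0329, 0.0483]
tool_rot: [-0.0, -0.003, 1.0, -0.0]
contact_force: [-0.1, 1.0, -0.4]
gripper_width: 0.298
grasp_force: 0.0
```

>>> move_arm(rows=[[0,0,0.15,0,0,0,-0.4],[0,0,0,0,0,0,-0.4],[0,0,0,0,0,0,-0.4]])

```text
time: 12.48
tool_pos: [0.4235, 0.0329, 0.0469]
tool_rot: [0.0, -0.003, 1.0, -0.0]
contact_force: [0.1, 0.7, 0.0]
gripper_width: 0.299
grasp_force: 0.2
```

>>> move_arm(rows=[[0,0,0.12,0,0,0,-0.4],[0,0,0,0,0,0,-0.4],[0,0,0,0,0,0,-0.4]])

```text
time: 12.73
tool_pos: [0.4236, 0.0329, 0.0468]
tool_rot: [-0.0, -0.003, 1.0, -0.0]
contact_force: [-4.3, 1.4, 10.4]
gripper_width: 0.3
grasp_force: 5.0
```

>>> move_arm(rows=[[0,0,0.12,0,0,0,-0.4],[0,0,0,0,0,0,-0.4],[0,0,0,0,0,0,-0.4]])

```text
time: 12.98
tool_pos: [0.4236, 0.0329, 0.0468]
tool_rot: [-0.001, -0.003, 1.0, -0.0]
contact_force: [-9.2, 0.7, 18.9]
gripper_width: 0.304
grasp_force: 9.7
```

>>> move_arm(rows=[[0,0,-0.42,0,0,0,-0.4],[0,0,0,0,0,0,-0.4],[-0.4,0,0,0,0,0,-0.4],[-0.4,0,0,0,0,0,-0.4],[-0.4,0,0,0,0,0,-0.4],[-0.3,0,0,0,0,0,-0.4],[-0.4,0,0,0,0,0,-0.4],[-0.4,0,0,0,0,0,-0.4],[-0.4,0,0,0,0,0,-0.4],[-0.4,0,0,0,0,0,-0.4],[-0.4,0,0,0,0,0,-0.4],[-0.4,0,0,0,0,0,-0.4],[-0.4,0,0,0,0,0,-0.4],[-0.3,0,0,0,0,0,-0.4],[0,0,0,0,0,0,-0.4],[0,0,0,0,0,0,-0.4]])

```text
time: 14.32
tool_pos: [0.4696, 0.0332, 0.0487]
tool_rot: [0.0, -0.003, 1.0, 0.0]
contact_force: [-0.3, -0.8, 0.4]
gripper_width: 0.306
grasp_force: 0.0
```

```bash
cat > both.py <<'E'
import sys
from sd import *
t=sys.argv[1]
s=manip.state();print(s['tool_pos'],s['contact_force'])
f=grab('wrist','w'+t);panel(f)
side('d'+t)
E
python3 both.py 7
```

```text
[0.46963103 0.03321833 0.04873438] [-0.26807586 -0.80687661  0.35691723]
panel [506.2  33.3] [53.4 43.2] 0.4 [[479.0, 55.0], [480.0, 11.0], [533.0, 12.0], [533.0, 55.0]]
panel [552.2  31.2] [131.5  52.7] 0.1 [[486.0, 57.0], [486.0, 5.0], [618.0, 5.0], [618.0, 58.0]]
```

>>> move_arm(rows=[[-0.45,0,0,0,0,0,-0.4],[-0.45,0,0,0,0,0,-0.4],[-0.45,0,0,0,0,0,-0.4],[-0.45,0,0,0,0,0,-0.4],[-0.45,0,0,0,0,0,-0.4],[-0.45,0,0,0,0,0,-0.4],[-0.45,0,0,0,0,0,-0.4],[-0.45,0,0,0,0,0,-0.4],[-0.45,0,0,0,0,0,-0.4],[-0.45,0,0,0,0,0,-0.4],[0,0,0,0,0,0,-0.4],[0,0,0,0,0,0,-0.4]])

```text
time: 15.42
tool_pos: [0.5147, 0.0335, 0.0487]
tool_rot: [0.0, -0.003, 1.0, -0.0]
contact_force: [-0.3, -0.6, 0.4]
gripper_width: 0.3
grasp_force: 0.0
```

```bash
python3 both.py 8
```

```text
[0.51474339 0.03348632 0.04868721] [-0.2924226  -0.61993178  0.35008638]
panel [551.3  33.7] [53.4 42.9] 0.4 [[525.0, 55.0], [525.0, 12.0], [578.0, 12.0], [578.0, 55.0]]
panel [595.4  30.5] [129.9  57.9] 4.7 [[528.0, 54.0], [533.0, -4.0], [662.0, 7.0], [658.0, 65.0]]
```

>>> move_arm(rows=[[-0.4,0,0,0,0,0,-0.4],[-0.4,0,0,0,0,0,-0.4],[-0.4,0,0,0,0,0,-0.4],[-0.4,0,0,0,0,0,-0.4],[-0.4,0,0,0,0,0,-0.4],[-0.4,0,0,0,0,0,-0.4],[-0.4,0,0,0,0,0,-0.4],[-0.4,0,0,0,0,0,-0.4],[-0.4,0,0,0,0,0,-0.4],[-0.4,0,0,0,0,0,-0.4],[-0.4,0,0,0,0,0,-0.4],[0,0,0,0,0,0,-0.4]])

```text
time: 16.52
tool_pos: [0.5593, 0.0337, 0.0488]
tool_rot: [0.001, -0.003, 1.0, -0.0]
contact_force: [-0.2, -0.2, -0.1]
gripper_width: 0.297
grasp_force: 0.0
```

>>> move_arm(rows=[[-0.4,0,0,0,0,0,-0.4],[-0.4,0,0,0,0,0,-0.4],[-0.4,0,0,0,0,0,-0.4],[-0.4,0,0,0,0,0,-0.4],[-0.4,0,0,0,0,0,-0.4],[-0.3,0,0,0,0,0,-0.4],[-0.3,0,0,0,0,0,-0.4],[0,0,0,0,0,0,-0.4]])

```text
time: 17.18
tool_pos: [0.5851, 0.0339, 0.0488]
tool_rot: [0.0, -0.003, 1.0, -0.0]
contact_force: [-0.3, -0.1, -0.6]
gripper_width: 0.302
grasp_force: 0.0
```

```bash
python3 both.py 9
```

```text
[0.58505979 0.03390451 0.04877772] [-0.32669409 -0.10390372 -0.60627155]
panel [621.1  33.6] [53.8 42.9] 1.8 [[594.0, 54.0], [595.0, 11.0], [649.0, 13.0], [647.0, 56.0]]
panel [711.7  35.7] [55.7 43. ] 89.3 [[690.0, 8.0], [733.0, 8.0], [734.0, 63.0], [691.0, 64.0]]
```

>>> move_arm(rows=[[-0.2,0,0,0,0,0,-0.4],[-0.2,0,0,0,0,0,-0.4],[-0.1,0,0,0,0,0,-0.4],[0,0,0,0,0,0,-0.4],[0,0,0,0,0,0,-0.4]])

```text
time: 17.7
tool_pos: [0.5895, 0.034, 0.0487]
tool_rot: [0.0, -0.003, 1.0, -0.0]
contact_force: [0.0, -0.5, 1.0]
gripper_width: 0.302
grasp_force: 0.0
```

>>> move_arm(rows=[[-0.1,0,0,0,0,0,-0.4],[-0.1,0,0,0,0,0,-0.4],[0,0,0,0,0,0,-0.4],[0,0,0,0,0,0,-0.4]])

```text
time: 18.03
tool_pos: [0.5915, 0.034, 0.0487]
tool_rot: [0.0, -0.003, 1.0, -0.0]
contact_force: [0.6, -0.4, 0.1]
gripper_width: 0.297
grasp_force: 0.0
```

>>> move_arm(rows=[[-0.1,0,0,0,0,0,-0.4],[0,0,0,0,0,0,-0.4],[0,0,0,0,0,0,-0.4]])

```text
time: 18.28
tool_pos: [0.5924, 0.034, 0.0486]
tool_rot: [0.0, -0.003, 1.0, -0.0]
contact_force: [0.0, -0.4, 0.4]
gripper_width: 0.3
grasp_force: 0.1
```

>>> move_arm(rows=[[-0.1,0,0,0,0,0,-0.4],[0,0,0,0,0,0,-0.4],[0,0,0,0,0,0,-0.4]])

```text
time: 18.53
tool_pos: [0.5934, 0.034, 0.0486]
tool_rot: [0.0, -0.003, 1.0, 0.0]
contact_force: [-0.1, 0.3, 0.1]
gripper_width: 0.297
grasp_force: 0.1
```

>>> move_arm(rows=[[-0.1,0,0,0,0,0,-0.4],[0,0,0,0,0,0,-0.4],[0,0,0,0,0,0,-0.4]])

```text
time: 18.78
tool_pos: [0.5941, 0.034, 0.0485]
tool_rot: [-0.0, -0.003, 1.0, 0.0]
contact_force: [-1.9, 0.2, 1.6]
gripper_width: 0.3
grasp_force: 1.0
```

>>> move_arm(rows=[[-0.1,0,0,0,0,0,-0.4],[0,0,0,0,0,0,-0.4],[0,0,0,0,0,0,-0.4]])

```text
time: 19.03
tool_pos: [0.5943, 0.0341, 0.0485]
tool_rot: [-0.002, -0.003, 1.0, 0.0]
contact_force: [-4.8, -0.1, 3.3]
gripper_width: 0.299
grasp_force: 2.8
```

>>> move_arm(rows=[[0.3,0,0,0,0,0,-0.4],[1,0,0,0,0,0,-0.4],[3,0,0,0,0,0,-0.4],[3,0,-2,0,0,0,-0.4],[0,0,-4,0,0,0,-1],[0,0,-4,0,0,0,-1],[0,0,-4,0,0,0,-1],[0,0,-4,0,0,0,-1],[0,0,0,0,0,0,-1],[0,0,0,0,0,0,-1],[0,0,0,0,0,0,-1]])

```text
time: 19.95
tool_pos: [0.5219, 0.0336, 0.2283]
tool_rot: [0.0, -0.003, 1.0, -0.0]
contact_force: [-0.3, -0.5, -0.9]
gripper_width: -0.002
grasp_force: 0.0
```

```bash
python3 - <<'E'
from wp import *
f=grab('wrist','wa');a=grab('scene','sa');b=grab('side','da')
s=manip.state();print(s['tool_pos'],s['tool_rot'])
panel(f)
up=lambda i:cv2.resize(i,(400,300),interpolation=cv2.INTER_CUBIC)
cv2.imwrite('pics/ca.png',np.vstack([np.hstack([up(f['img']),up(b['img'][140:260,200:360])]),np.hstack([up(a['img'][140:290,160:360]),up(f['img'][120:260,160:340])])]))
E
```

```text
[0.52112853 0.03364185 0.22615522] [-1.90516245e-03 -3.21583081e-03  9.99993002e-01  1.58046378e-04]
panel [ 467.9 -156.7] [37.9 88.5] 37.7 [[426.0, -133.0], [480.0, -203.0], [510.0, -180.0], [456.0, -110.0]]
```

View pics/ca.png

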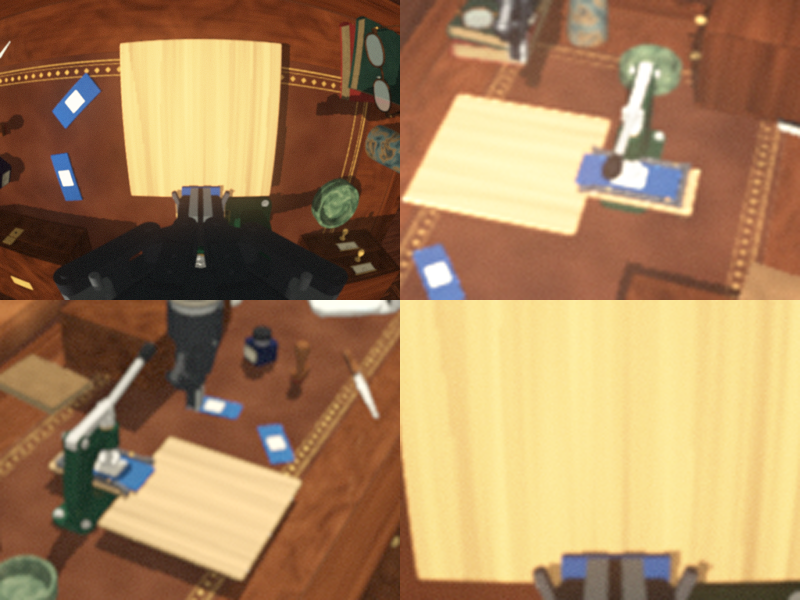

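The panel is square between the rails with its front at the stop: side crop (640,180), rear end in the wrist crop at (615,565). The lever is up and the bystanders are in place. Contact at TCP x = 0.594 puts the panel centre at 0.675, which matches the seat. Next I'll press the knob.

>>> move_arm(rows=[[0,0,-3,0,0,0,-1],[-3.07,-2.59,0,0,0,0,-1],[-3.07,-2.59,0,0,0,0,-1],[-3.07,-2.59,0,0,0,0,-1],[-3.07,-2.59,0,0,0,0,-1],[-3.07,-2.59,0,0,0,0,-1],[0,0,0,0,0,0,-1],[0,0,2,0,0,0,-1],[0,0,1.5,0,0,0,-1],[0,0,0,0,0,0,-1],[0,0,0,0,0,0,-1],[0,0,0,0,0,0,-1]])

```text
time: 21.1
tool_pos: [0.6763, -0.0945, 0.2235]
tool_rot: [-0.0, -0.003, 1.0, 0.0]
contact_force: [0.6, 0.2, 0.5]
gripper_width: -0.0
grasp_force: 0.0
```

```bash
python3 - <<'E'
from h import *
a=grab('scene','sb');b=grab('side','db')
s=manip.state();print(s['tool_pos'],s['contact_force'])
def proj(f,X):
    p=np.array(f["mtx"])@(np.array(f["R"])@X+f["t"]);return (p[:2]/p[2]).round(1)
T=s['tool_pos']-[0,0,.019]
up=lambda i:cv2.resize(i,(400,300),interpolation=cv2.INTER_CUBIC)
print(proj(a,T),proj(b,T),proj(b,np.array([.675,-.095,.187])),proj(a,np.array([.675,-.095,.187])))
cv2.imwrite('pics/cb.png',np.hstack([up(b['img'][170:245,240:340]),up(a['img'][120:210,190:310])]))
E
```

```text
[ 0.67693658 -0.09467566  0.22504976] [ 0.35879469  0.02099108 -0.48451002]
[231.7 157.2] [286.2 198.3] [285.2 203.1] [232.4 162.3]
```

View pics/cb.png

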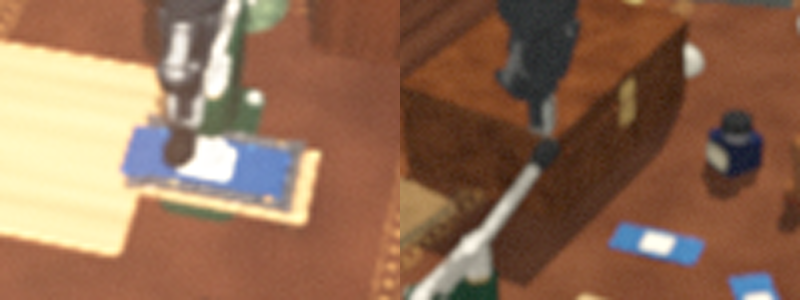

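Both views show the shut fingertips right above the black knob, at side crop (180,140) and scene crop (543,150).

>>> move_arm(rows=[[0,0,0.6,0,0,0,-1],[0,0,0.6,0,0,0,-1],[0,0,0.4,0,0,0,-1],[0,0,0.4,0,0,0,-1],[0,0,0,0,0,0,-1],[0,0,0,0,0,0,-1]])

```text
time: 21.7
tool_pos: [0.6766, -0.0952, 0.2036]
tool_rot: [-0.0, -0.003, 1.0, -0.0]
contact_force: [-0.9, -1.1, 1.9]
gripper_width: 0.001
grasp_force: 0.8
```

>>> move_arm(rows=[[0,0,0.4,0,0,0,-1],[0,0,0.4,0,0,0,-1],[0,0,0.4,0,0,0,-1],[0,0,0,0,0,0,-1],[0,0,0,0,0,0,-1]])

```text
time: 22.12
tool_pos: [0.677, -0.0953, 0.1918]
tool_rot: [0.001, -0.003, 1.0, -0.0]
contact_force: [-0.4, -2.1, 3.0]
gripper_width: -0.001
grasp_force: 1.4
```

>>> move_arm(rows=[[0,0,0.3,0,0,0,-1],[0,0,0.3,0,0,0,-1],[0,0,0,0,0,0,-1],[0,0,0,0,0,0,-1]])

```text
time: 22.45
tool_pos: [0.677, -0.0952, 0.186]
tool_rot: [0.001, -0.003, 1.0, -0.0]
contact_force: [-0.2, -3.4, 4.2]
gripper_width: 0.001
grasp_force: 2.0
```

>>> move_arm(rows=[[0,0,0.3,0,0,0,-1],[0,0,0.2,0,0,0,-1],[0,0,0,0,0,0,-1],[0,0,0,0,0,0,-1]])

```text
time: 22.78
tool_pos: [0.677, -0.0953, 0.1811]
tool_rot: [0.001, -0.003, 1.0, -0.0]
contact_force: [0.2, -4.1, 5.7]
gripper_width: 0.001
grasp_force: 2.3
```

>>> move_arm(rows=[[0,0,0.2,0,0,0,-1],[0,0,0,0,0,0,-1],[0,0,0,0,0,0,-1]])

```text
time: 23.03
tool_pos: [0.6771, -0.0953, 0.1805]
tool_rot: [0.001, -0.003, 1.0, -0.001]
contact_force: [-2.4, -2.3, 8.8]
gripper_width: -0.001
grasp_force: 4.6
```

>>> move_arm(rows=[[0,0,0.2,0,0,0,-1],[0,0,0,0,0,0,-1],[0,0,0,0,0,0,-1]])

```text
time: 23.28
tool_pos: [0.6773, -0.0954, 0.18]
tool_rot: [0.001, -0.003, 1.0, -0.001]
contact_force: [-6.0, -2.0, 12.7]
gripper_width: -0.0
grasp_force: 7.0
```

>>> move_arm(rows=[[0,0,0.2,0,0,0,-1],[0,0,0,0,0,0,-1],[0,0,0,0,0,0,-1],[0,0,0,0,0,0,-1],[0,0,0,0,0,0,-1]])

```text
time: 23.7
tool_pos: [0.6774, -0.0955, 0.1796]
tool_rot: [0.001, -0.003, 1.0, -0.001]
contact_force: [-7.8, -2.2, 18.0]
gripper_width: 0.002
grasp_force: 9.3
```

>>> move_arm(rows=[[0,0,0.1,0,0,0,-1],[0,0,0,0,0,0,-1],[0,0,0,0,0,0,-1],[0,0,0,0,0,0,-1]])

```text
time: 24.03
tool_pos: [0.6774, -0.0955, 0.1793]
tool_rot: [0.001, -0.003, 1.0, -0.001]
contact_force: [-8.3, -3.0, 20.2]
gripper_width: -0.003
grasp_force: 10.5
```

>>> move_arm(rows=[[0,0,-0.4,0,0,0,-1],[0,0,-0.6,0,0,0,-1],[0,0,-0.6,0,0,0,-1],[0,0,-0.6,0,0,0,-1],[0,0,-0.6,0,0,0,-1],[0,0,-0.6,0,0,0,-1],[0,0,-1,0,0,0,-1],[0,0,-2,0,0,0,-1],[0,0,-3,0,0,0,-1],[0,0,0,0,0,0,-1],[0,0,0,0,0,0,-1],[0,0,0,0,0,0,-1]])

```text
time: 25.03
tool_pos: [0.6763, -0.0949, 0.2671]
tool_rot: [-0.001, -0.003, 1.0, 0.0]
contact_force: [0.6, 0.2, -0.5]
gripper_width: -0.001
grasp_force: 0.0
```

```bash
python3 - <<'E'
from h import *
b=grab('side','de');d=load('da')
print(manip.state()['tool_pos'],manip.state()['contact_force'])
up=lambda i:cv2.resize(i,(400,300),interpolation=cv2.INTER_CUBIC)
cv2.imwrite('pics/ce.png',np.hstack([up(d['img'][150:240,240:360]),up(b['img'][150:240,240:360])]))
E
```

```text
[ 0.67598212 -0.09479689  0.26609335] [ 0.31316276 -0.55409203  0.17488575]
```

View pics/ce.png

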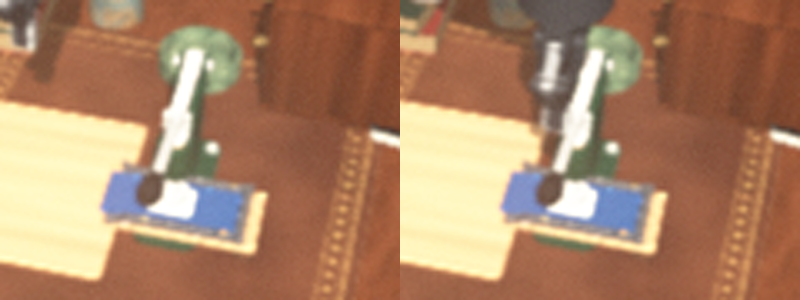

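The before and after crops match: the panel is still home at (580,205), the knob is back up at (550,190), and the fingers are clear above it. I'm handing the job in.

```bash
python3 -c "
from plant import manip
print(manip.job_done())"
```

```text
the job is handed in; nothing more can be done
None
```

I pushed the panel home against the stop, pressed the lever with about 20 N on the knob, and let it come back up; the job is handed in, but no verdict came back.

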